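Flag the borrowed wrench as out

TASK

In the tool tray one wrench has been borrowed and a round brass tool check lies in its bay instead. With a fingertip, gently push that bay's flag up and over its hinge until it lies fully down on the far side with its cross showing. Do not grip or slap the flag, leave the other two flags lying as they are, and do not disturb the wrenches, the check, the spray can or the oilstone.

Things in the scene. Friction and masses are not known exactly. Their poses are not given: they have to be found in the camera images.
- tray: White steel tool tray fixed to the bench, 245 mm deep (x), 360 mm wide (y), base 6 mm thick, turned up to 0.3 rad. Origin on the bench below the middle of the hinge line; +x points away from the robot to three open bays with rims 30 mm high, +y left, z up. Hinge line: at x = 0 along y, over a wall 10 mm thick and 56 mm high. Base starts at x = -30 mm; nearer, below the flags' free ends, is bare bench.
- flag_left (a joint): Angle of the left flag (seen from the robot), a dark steel paddle 60 mm wide, 3 mm thick, about 50 g: 0 level towards the robot, plain face up; pi/2 upright; pi level on the far side, white cross face up (its stop). Damped, no spring: short of upright it falls slowly back, past upright it sinks by itself to the far stop in 1 to 3 s. Under 3 N at the lip moves it.
- hinge_left (a point): Fixed point on the hinge axis, mid-width of the left flag, 72 mm above the bench. Lugs of the tray stand on both sides of the flag, 36 mm from here, to 80 mm above the bench.
- lip_left (a point): Outermost edge of the left flag's finger lip, mid-width; moves with the flag. From the hinge the flag is flat for 85 mm, then bent 45 degrees up (at joint 0) as a lip 18 mm long: at joint 0 this edge is 98 mm from the hinge towards the robot and 13 mm above hinge height. A fingertip fits under the lip and can push it up and over.
- bay_left (a point): Centre of the floor of the left bay (183 mm along the tray's x, 110 to 120 mm wide), 115 mm straight beyond the left flag's hinge: the bay that this flag belongs to and lies over once flipped.
- flag_mid (a joint): Angle of the mid flag (seen from the robot), a dark steel paddle 60 mm wide, 3 mm thick, about 50 g: 0 level towards the robot, plain face up; pi/2 upright; pi level on the far side, white cross face up (its stop). Damped, no spring: short of upright it falls slowly back, past upright it sinks by itself to the far stop in 1 to 3 s. Under 3 N at the lip moves it.
- hinge_mid (a point): Fixed point on the hinge axis, mid-width of the mid flag, 72 mm above the bench. Lugs of the tray stand on both sides of the flag, 36 mm from here, to 80 mm above the bench.
- lip_mid (a point): Outermost edge of the mid flag's finger lip, mid-width; moves with the flag. From the hinge the flag is flat for 85 mm, then bent 45 degrees up (at joint 0) as a lip 18 mm long: at joint 0 this edge is 98 mm from the hinge towards the robot and 13 mm above hinge height. A fingertip fits under the lip and can push it up and over.
- bay_mid (a point): Centre of the floor of the mid bay (183 mm along the tray's x, 110 to 120 mm wide), 115 mm straight beyond the mid flag's hinge: the bay that this flag belongs to and lies over once flipped.
- flag_right (a joint): Angle of the right flag (seen from the robot), a dark steel paddle 60 mm wide, 3 mm thick, about 50 g: 0 level towards the robot, plain face up; pi/2 upright; pi level on the far side, white cross face up (its stop). Damped, no spring: short of upright it falls slowly back, past upright it sinks by itself to the far stop in 1 to 3 s. Under 3 N at the lip moves it.
- hinge_right (a point): Fixed point on the hinge axis, mid-width of the right flag, 72 mm above the bench. Lugs of the tray stand on both sides of the flag, 36 mm from here, to 80 mm above the bench.
- lip_right (a point): Outermost edge of the right flag's finger lip, mid-width; moves with the flag. From the hinge the flag is flat for 85 mm, then bent 45 degrees up (at joint 0) as a lip 18 mm long: at joint 0 this edge is 98 mm from the hinge towards the robot and 13 mm above hinge height. A fingertip fits under the lip and can push it up and over.
- bay_right (a point): Centre of the floor of the right bay (183 mm along the tray's x, 110 to 120 mm wide), 115 mm straight beyond the right flag's hinge: the bay that this flag belongs to and lies over once flipped.
- tool_check: Round brass tool check, 40 mm across, 5 mm thick, loose, lying in the one bay that has no wrench. Origin at the centre of its underside, z up.
- wrench_small: Loose dark steel combination wrench, about 140 mm long, lying in a bay. Origin mid-length, underside; ring end to its +x.
- wrench_large: Loose dark steel combination wrench, about 160 mm long, lying in another bay. Origin mid-length, underside; ring end to its +x.
- spray_can: Loose white spray can standing right of the tray, 54 mm across, 150 mm tall. Origin at the centre of its underside.
- oilstone: Loose blue oilstone case lying left of the tray, 120 x 45 x 35 mm (x, y, z). Origin at the centre of its underside.
Not all that is in view belongs to the job. Of the things like the tool_check, leave any that is purple or red; of the rest the smaller one is meant.

How it is judged:
By the outcome, as a careful person would: the job done as asked, in the order asked, and still so for the second after the job is handed in, with the robot touching nothing.
It also fails if it takes over 35 s, if anything falls off the work surface, if the arm or the gripper's body presses on something with over 40 N, if the wrist force passes 120 N, or if a joint passes its speed limit or range.

ROBOT

A 6-joint arm with a two-finger parallel gripper is mounted at the origin on the work surface. World frame = base frame: x ahead of the robot, y to its left, z up, the work surface at z = 0. Lengths are in m, angles in rad, forces in N, time in s.
With the tool pointing down it reaches from about 0.35 to 0.975 m from the base axis. Payload 4.9 kg.
Tool frame: the origin (TCP) lies midway between the tips of the shut fingers; the grasp point (between the pads) lies 19 mm behind it; z points along the fingers, y is the direction in which the jaws open and shut (so a half turn about z gives the same grasp; the last joint's range is limited). The gripper opens to 85 mm and grips with 20 to 120 N. Pads are 22 mm wide; open, the fingers measure 114 mm over their backs; the gripper's body (76 mm by 85 mm) begins 54 mm behind the grasp point. The pads swing forward as they close: fully open they stand 13 mm farther back than shut.
Start: joints at [-1.37, 0.053, 1.613, -0, 1.476, -0.119], TCP at [0.196, -0.593, 0.192] pointing down, gripper open.
Joint ranges: [-3.01, 3.01], [-1.01, 2.22], [0.06, 2.58], [-1.02, 4.17], [0.09, 2.62], [-3.14, 3.14]. Speed limits (rad/s): [2.57, 2.57, 3.14, 3.14, 3.14, 3.14].

INTERFACE

Orientations are given as a rotation vector (axis times angle).
In Python, from station import ctrl gives the robot as it stands.
- The arm moves only by the tool apply_moves, never from a script. Its argument "rows" is a list of rows, each a list of 6 numbers: the shift along the tool's x, y, z in cm, then the turn, a rotation vector about the tool's x, y, z in units of 5 degrees (1.0 is 5 degrees). In form: [[x, y, z, rx, ry, rz], ...]. A call has 1 to 20 rows; each row is the pose to reach, as a shift and turn from the pose measured when the call began, along the tool's axes at that moment; what a row does not reach only later rows make up. A row lasts 1/10 s, in which the tool goes at most 50 mm and 8.59 degrees, less where a joint would pass 70% of its speed; a pose out of reach is approached as far as the arm can. A call with a gripper value outside its range is refused whole. "grip" is the closure, from 0 (fully open) to 1 (shut), set as the call begins (left out, the last holds). The fingers move at their own pace and stop on an object; "squeeze" is the grip in N (left out, the last holds). Time passes only in rows, so rows that repeat a pose let the fingers close. It gives the time, the measured TCP pose, the force and the opening at its end, in the units of the state.
- ctrl.get_obs(): the state, without advancing time (a new reading comes with each control period).
- ctrl.get_image(name): name is "scene" or "top" or "wrist"; returns a dict with "color" (420x560x3 uint8, blue, green, red), "mtx" (3x3 intrinsics, pixels), "rvec" (rotation vector, rad) and "tvec" (3), from world to camera coordinates, as OpenCV has them. Camera axes: x right, y down, z forward; pixel columns grow to the right and rows downward; lengths in m; the calibration is good to about 2 mm. A picture is of the moment at which its call begins. There is no depth.
- ctrl.finish_job(): hands the job in, once; it reports no verdict.
The state is a dict: "t": time; "q": joint angles; "dq": joint speeds; "effort": joint torques, N m; "tool_pos": TCP position; "tool_rot": TCP orientation; "contact_force": force on the tool from outside, world axes, zero at the start; "wrist_torque": the same for the moment, N m; "opening": finger opening in m.
Only numpy, scipy, OpenCV 4.12 (cv2) and the standard library are available. Lean on these libraries where they do the work, as an engineer would, in place of code of your own. Each camera call takes 0.05 s, during which the arm holds its last target.

## Working session

There is one attempt and no reset: what is moved stays moved. The work goes in short steps, Python scripts to look and compute and a tool call to move; the robot and the scene stay as the last step left them, time stands still between calls to the robot, and variables do not carry over. Pictures are saved under pics/ and viewed, and the job is handed in when it is done.

Besides the shell and the picture viewer there is one more tool, called after ">>>" in YAML: its name, and indented under it one key for each argument. apply_moves: Moves the arm, as the interface text tells. Its arguments: {"type":"object","properties":{"rows":{"type":"array","items":{"type":"array","items":{"type":"number"}}},"grip":{"type":"number"},"squeeze":{"type":"number"}},"required":["rows"]}

```bash
mkdir -p pics; cat > h.py <<'E'
import numpy as np, cv2
from station import ctrl
def snap(n,f):
    d=ctrl.get_image(n); cv2.imwrite('pics/'+f+'.png',d['color']); np.savez('pics/'+f+'.npz',**d); return d
def load(f): return dict(np.load('pics/'+f+'.npz'))
def ray(d,u,v,z):
    R=cv2.Rodrigues(np.array(d['rvec'],float))[0]; t=np.array(d['tvec'],float).ravel()
    r=R.T@np.linalg.inv(d['mtx'])@np.array([u,v,1.]); c=-R.T@t
    return c+r*(z-c[2])/r[2]
def proj(d,P): return cv2.projectPoints(np.array(P,float).reshape(-1,1,3),np.array(d['rvec'],float),np.array(d['tvec'],float),d['mtx'],None)[0].reshape(-1,2)
E
python3 - <<'E'
from h import *
snap('scene','s0');snap('top','t0');o=ctrl.get_obs();print(o['t'],o['tool_pos'],o['tool_rot'],o['contact_force'])
E
```

```text
0.1 [ 0.19635887 -0.5926718   0.19077897] [-3.09965373e+00 -4.99933479e-01  1.08169486e-04] [-0.53231216 -0.02668302  0.15431786]
```

View pics/s0.png

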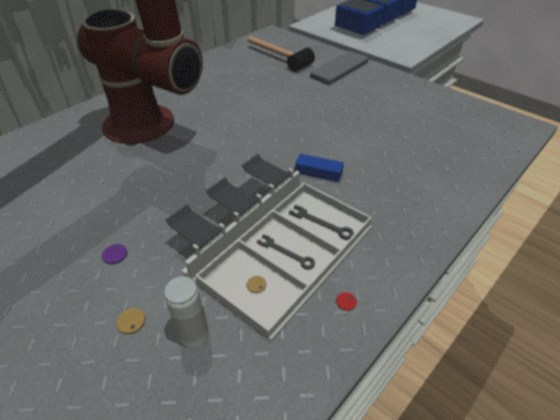

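View pics/t0.png

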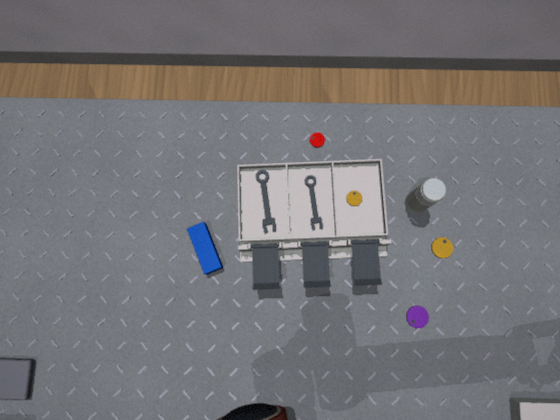

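Check candidates in the top view: brass at (355,198) in the right bay, a larger brass one at (443,247) on the bench, purple at (418,317) and red at (317,140). The smaller brass one, in the bay with no wrench, fits, so the flag is the right one at (366,262). I'll confirm with an enlarged crop and measure the tray.

```bash
python3 - <<'E'
from h import *
d=load('t0');c=d['color'][150:300,220:460];cv2.imwrite('pics/c0.png',cv2.resize(c,None,fx=3.3,fy=3.3,interpolation=cv2.INTER_CUBIC))
s=load('s0');c=s['color'][150:340,100:380];cv2.imwrite('pics/c1.png',cv2.resize(c,None,fx=2.8,fy=2.8,interpolation=cv2.INTER_CUBIC))
im=d['color']; g=im.max(2); m=(g<75).astype(np.uint8); m[:235]=0;m[300:]=0;m[:,:240]=0;m[:,390:]=0
n,l,st,ce=cv2.connectedComponentsWithStats(m)
for i in range(1,n):
    if st[i,4]>300:
        cn=cv2.findContours((l==i).astype(np.uint8),0,1)[0][0]; r=cv2.minAreaRect(cn); print(st[i],r); b=cv2.boxPoints(r)
        for p in b: print('  ',p.round(1),ray(d,*p,0.072).round(4))
h=cv2.cvtColor(im,cv2.COLOR_BGR2HSV); m=cv2.inRange(h,(12,120,80),(28,255,255)); n,l,st,ce=cv2.connectedComponentsWithStats(m)
for i in range(1,n):
    if 80<st[i,4]<2000 : print('brass',st[i],ray(d,*ce[i],0.011))
for u,v in[(238,166),(381,160),(386,239),(240,246),(354,198)]: print(u,v,ray(d,u,v,.03))
E
```

```text
brass [347 191  15  15 175] [ 0.69040615 -0.17422811  0.011     ]
brass [432 237  21  21 337] [ 0.57183745 -0.38741718  0.011     ]
238 166 [0.76222664 0.11705242 0.03      ]
381 160 [ 0.78495741 -0.23916978  0.03      ]
386 239 [ 0.58712015 -0.24781088  0.03      ]
240 246 [0.56207499 0.10339024 0.03      ]
354 198 [ 0.68654516 -0.17154087  0.03      ]
```

View pics/c0.png

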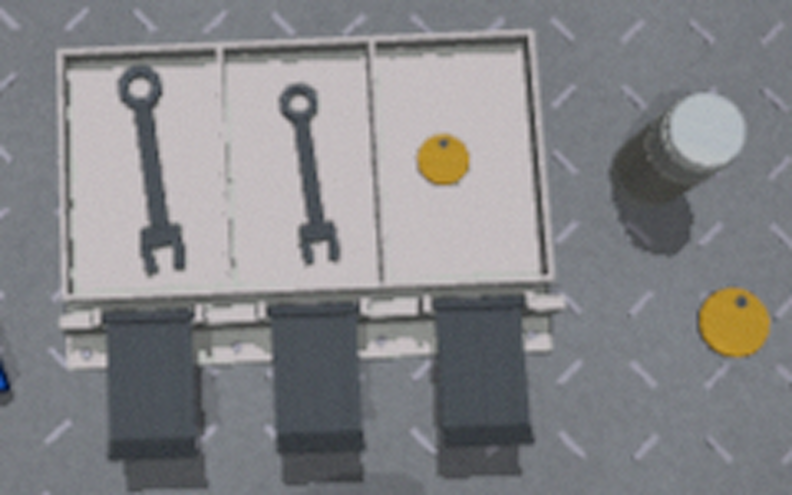

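View pics/c1.png

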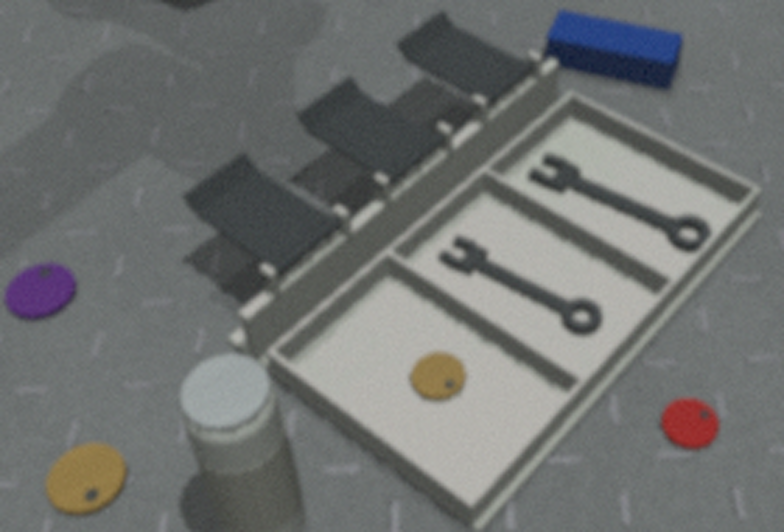

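The crop shows the small brass check in the right bay and wrenches in the other two, so the right flag is the one to flip. Next I measure the tray yaw, the hinge and the lip.

```bash
python3 - <<'E'
from h import *
d=load('t0');s=load('s0')
f=lambda x,y:(220+(x+.5)/3.3-.5,150+(y+.5)/3.3-.5)
g=lambda x,y:(100+(x+.5)/2.8-.5,150+(y+.5)/2.8-.5)
print('top lip R',[ray(d,*f(*p),.085).round(4) for p in[(442,445),(534,441)]])
print('top lip L',[ray(d,*f(*p),.085).round(4) for p in[(111,459),(201,456)]])
print('top hinge end R',[ray(d,*f(*p),.074).round(4) for p in[(435,299),(521,296)]])
print('scene lip R',[ray(s,*g(*p),.085).round(4) for p in[(243,155),(185,199)]])
print('scene lip L',[ray(s,*g(*p),.085).round(4) for p in[(444,13),(398,45)]])
# refine by given geometry: yaw from lips
a=np.mean([ray(d,*f(*p),.085) for p in[(442,445),(534,441)]],0);b=np.mean([ray(d,*f(*p),.085) for p in[(111,459),(201,456)]],0)
a2=np.mean([ray(s,*g(*p),.085) for p in[(243,155),(185,199)]],0);b2=np.mean([ray(s,*g(*p),.085) for p in[(444,13),(398,45)]],0)
for p,q in((a,b),(a2,b2)):
    v=q-p; yaw=np.arctan2(-v[0],v[1]); tx=np.array([np.cos(yaw),np.sin(yaw),0]); print(p,q,np.linalg.norm(v),yaw,'hingeR',p+.098*tx)
E
```

```text
top lip R [array([ 0.4758, -0.1615,  0.085 ]), array([ 0.48  , -0.2237,  0.085 ])]
top lip L [array([0.4609, 0.0629, 0.085 ]), array([0.4645, 0.0018, 0.085 ])]
top hinge end R [array([ 0.5767, -0.1587,  0.074 ]), array([ 0.5802, -0.2187,  0.074 ])]
scene lip R [array([ 0.4769, -0.1701,  0.085 ]), array([ 0.4825, -0.2278,  0.085 ])]
scene lip L [array([0.464 , 0.0592, 0.085 ]), array([0.4668, 0.0016, 0.085 ])]
[ 0.4779358  -0.19258888  0.085     ] [0.46269459 0.03237561 0.085     ] 0.2254801901115546 0.06764605606089037 hingeR [ 0.57571166 -0.18596462  0.085     ]
[ 0.47970828 -0.19893257  0.085     ] [0.46542313 0.03038698 0.085     ] 0.22976405864646718 0.06221325694945811 hingeR [ 0.57751869 -0.1928396   0.085     ]
```

```bash
cat >> h.py <<'E'
from scipy.spatial.transform import Rotation as Ro
H=np.array([.5765,-.189,.072]); yaw=.065
tx=np.array([np.cos(yaw),np.sin(yaw),0]); ty=np.array([-tx[1],tx[0],0]); zz=np.array([0,0,1.])
def tgt(X,Z,th=45):
    t=np.radians(th); z=np.sin(t)*tx-np.cos(t)*zz; y=-ty; x=np.cross(y,z)
    return H+X*tx+Z*zz, Ro.from_matrix(np.c_[x,y,z])
def rel(X,Z,th=45,o=None):
    o=o or ctrl.get_obs(); R=Ro.from_rotvec(o['tool_rot']); P,Q=tgt(X,Z,th)
    return np.r_[R.inv().apply(P-o['tool_pos'])*100, np.degrees((R.inv()*Q).as_rotvec())/5].round(2)
def where(o=None):
    o=o or ctrl.get_obs(); v=o['tool_pos']-H; R=Ro.from_rotvec(o['tool_rot'])
    print('t',o['t'],'XYZ mm',(np.array([v@tx,v@ty,v[2]])*1000).round(1),'z-axis',R.apply([0,0,1]).round(3),'F',np.round(o['contact_force'],2),'open',o['opening'])
E
python3 - <<'E'
from h import *
where(); print(rel(-.17,.05), rel(-.17,.05,0))
E
```

```text
t 0.1 XYZ mm [-405.6 -378.1  118.8] z-axis [-0.     0.002 -1.   ] F [-0.53 -0.03  0.15] open 0.08539487027452908
[ 32.33 -30.64   6.94  -1.17   8.95   2.76] [ 3.233e+01 -3.064e+01  6.940e+00 -2.000e-02  0.000e+00  2.920e+00]
```

>>> apply_moves:
  rows:
    - [4, -4, 0, 0, 1, 0.4]
    - [8, -8, 0, -0.2, 2, 0.8]
    - [12, -12, 1, -0.4, 3, 1.2]
    - [16, -15, 2, -0.6, 4, 1.5]
    - [20, -19, 3, -0.8, 5, 1.8]
    - [24, -23, 4, -0.9, 6, 2.1]
    - [28, -26.5, 5, -1, 7, 2.4]
    - [31, -29.5, 6, -1.1, 8, 2.6]
    - [32.3, -30.6, 6.9, -1.17, 8.95, 2.76]
    - [32.3, -30.6, 6.9, -1.17, 8.95, 2.76]
    - [32.3, -30.6, 6.9, -1.17, 8.95, 2.76]
    - [32.3, -30.6, 6.9, -1.17, 8.95, 2.76]
  grip: 1

```text
t: 1.3
tool_pos: [0.4072, -0.202, 0.1246]
tool_rot: [-2.88, -0.095, -1.195]
contact_force: [-0.4, 0.1, 1.5]
opening: -0.0001
```

```bash
python3 - <<'E'
from h import *
where(); snap('scene','s1'); print(rel(-.13,-.035), ctrl.get_obs()['q'])
E
```

```text
t 1.3 XYZ mm [-169.8   -2.    52.6] z-axis [ 0.707  0.043 -0.706] F [-0.38  0.06  1.49] open -0.00013353176759506747
[-3.44 -0.29  9.04  0.04 -0.01  0.02] [-1.13691273 -0.8544515   2.54449654  0.77682577  1.22312062  0.17848771]
```

View pics/s1.png

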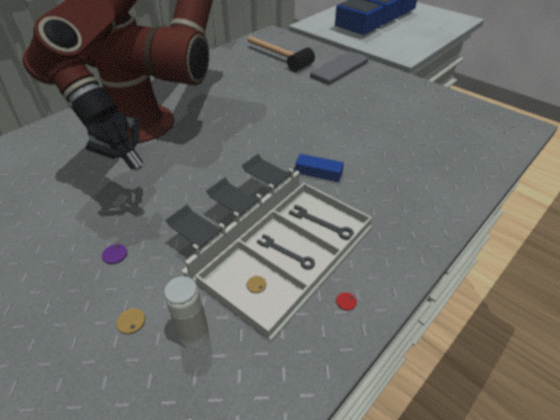

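Picture: the finger at pixel (135,160) is tilted 45° in front of the right flag, whose lip edge runs from (187,221) to (187+20,205), and clear of everything. Joints 2 and 3 are near their range limits, so I'll insert in small steps along the finger direction.

>>> apply_moves:
  rows:
    - [-0.8, -0.2, 1, 0, 0, 0]
    - [-1.2, -0.2, 2, 0, 0, 0]
    - [-1.2, -0.2, 3, 0, 0, 0]
    - [-1.2, -0.2, 4, 0, 0, 0]
    - [-1.2, -0.2, 4, 0, 0, 0]

```text
t: 1.85
tool_pos: [0.427, -0.1996, 0.0875]
tool_rot: [-2.88, -0.093, -1.193]
contact_force: [-0.2, 1.0, 0.3]
opening: -0.0001
```

```bash
python3 - <<'E'
from h import *
where(); print(ctrl.get_obs()['q'])
E
```

```text
t 1.85 XYZ mm [-149.9   -0.8   15.5] z-axis [ 0.706  0.044 -0.707] F [-0.19  1.01  0.33] open -0.00010695389771787556
[-1.06847915 -0.72399289  2.54608589  0.80886108  1.08436588  0.12933587]
```

>>> apply_moves:
  rows:
    - [0, 0, 1, 0, 0, 0]
    - [0, 0, 2, 0, 0, 0]
    - [0, 0, 3, 0, 0, 0]
    - [0, 0, 4, 0, 0, 0]
    - [0, 0, 5.3, 0, 0, 0]
    - [0, 0, 5.3, 0, 0, 0]

```text
t: 2.45
tool_pos: [0.4644, -0.1972, 0.0493]
tool_rot: [-2.879, -0.093, -1.19]
contact_force: [-0.3, 0.4, 0.1]
opening: -0.0001
```

```bash
python3 - <<'E'
from h import *
where(); print(ctrl.get_obs()['q']); snap('scene','s2');snap('wrist','w2')
s=load('s2')
cv2.imwrite('pics/c2.png',cv2.resize(s['color'][120:320,60:320],None,fx=3,fy=3,interpolation=cv2.INTER_CUBIC))
E
```

```text
t 2.45 XYZ mm [-112.4   -0.9  -22.7] z-axis [ 0.704  0.046 -0.708] F [-0.3   0.41  0.12] open -0.0001239888842363511
[-0.95760027 -0.5069541   2.49684708  0.88067051  0.89636821  0.06455236]
```

View pics/c2.png

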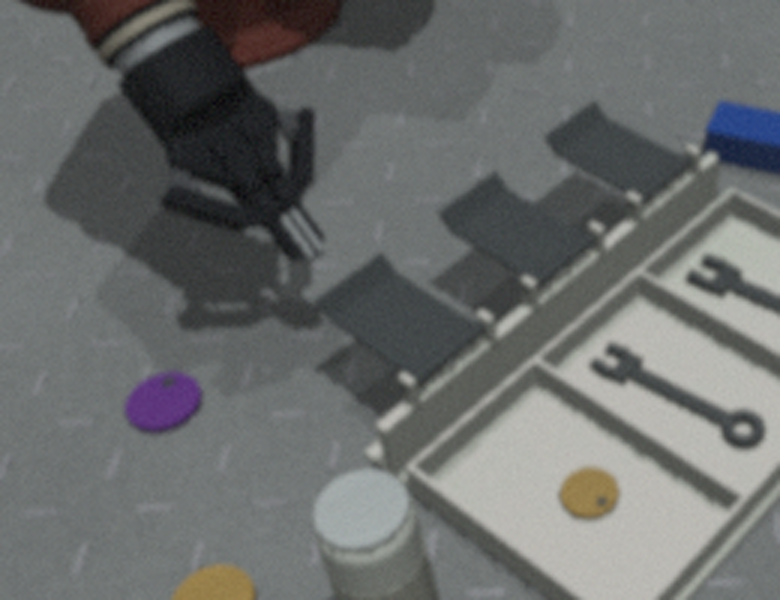

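View pics/w2.png

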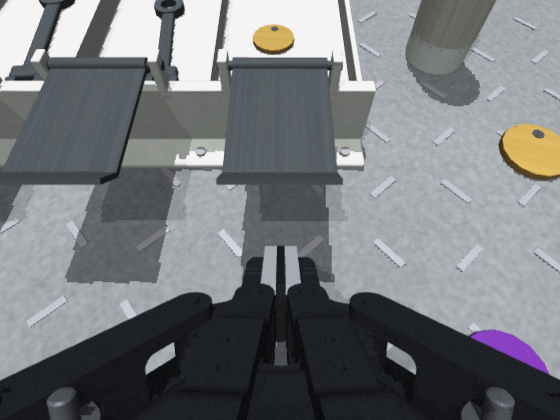

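The finger points at the middle of the right flag: column 281 in the wrist view, with the lip spanning 222–342. There is clear space between it and the lip. I start the lift.

>>> apply_moves:
  rows:
    - [0.5, 0, 0.5, 0, 0, 0]
    - [1, 0, 1, 0, 0, 0]
    - [1.5, 0, 1.5, 0, 0, 0]
    - [2, 0, 2, 0, 0, 0]
    - [2.3, 0, 2.2, 0, 0, 0]
    - [2.5, 0, 2, 0, 0, 0]
    - [2.8, 0, 1.7, 0, 0, 0]
    - [3.1, 0, 1.4, 0, 0, 0]
    - [3.4, 0, 1.1, 0, 0, 0]
    - [3.7, 0, 0.8, 0, 0, 0]
    - [4, 0, 0.6, 0, 0, 0]
    - [4.3, 0, 0.4, 0, 0, 0]
    - [4.7, 0, 0.2, 0, 0, 0]
    - [5.1, 0, 0, 0, 0, 0]
    - [5.5, 0, -0.2, 0, 0, 0]
    - [5.9, 0, -0.4, 0, 0, 0]
    - [6.3, 0, -0.5, 0, 0, 0]
    - [6.6, 0, -0.6, 0, 0, 0]

```text
t: 4.35
tool_pos: [0.507, -0.1949, 0.1016]
tool_rot: [-2.88, -0.093, -1.192]
contact_force: [0.4, 0.7, 0.2]
opening: 0.0004
```

```bash
python3 - <<'E'
from h import *
where(); print(ctrl.get_obs()['q']); s=snap('scene','s3')
cv2.imwrite('pics/c3.png',cv2.resize(s['color'][120:320,60:320],None,fx=3,fy=3,interpolation=cv2.INTER_CUBIC))
E
```

```text
t 4.35 XYZ mm [-69.8  -1.4  29.6] z-axis [ 0.705  0.044 -0.707] F [0.44 0.65 0.16] open 0.00038810248429005357
[-0.85083886 -0.50059412  2.39536771  0.80960081  0.88320682  0.23930457]
```

View pics/c3.png

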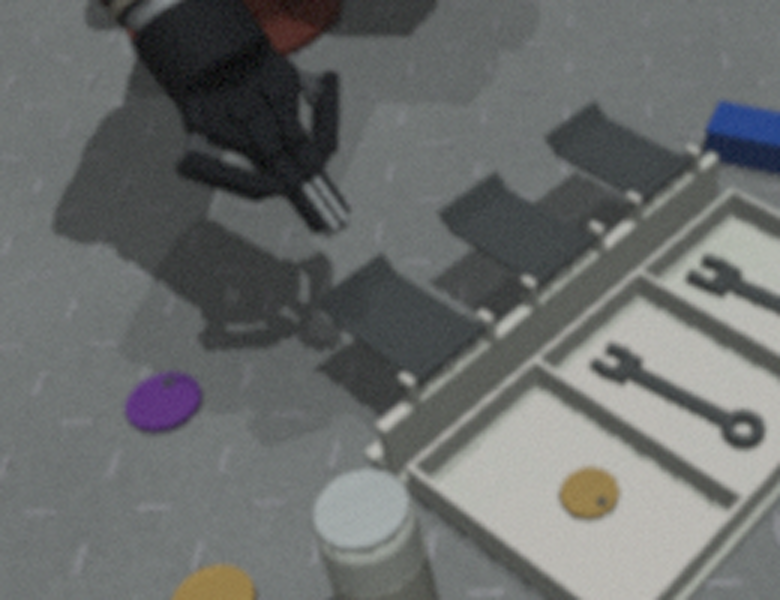

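```bash
python3 - <<'E'
from h import *
s=load('s3');o=ctrl.get_obs()
L=H-.098*tx+.013*zz
q=proj(s,[o['tool_pos'],H,L,L+.03*ty,L-.03*ty,H+.115*tx-.066*zz])
print((q-[60,120])*3)
t=load('t0'); print((proj(t,[H,L,L+.03*ty,L-.03*ty])-[220,150])*3.3)
a=snap('top','t3');print(proj(a,[o['tool_pos']]))
cv2.imwrite('pics/c3t.png',cv2.resize(a['color'][150:350,260:460],None,fx=3,fy=3,interpolation=cv2.INTER_CUBIC));snap('wrist','w3')
E
```

```text
[[373.53496553 276.98962487]
 [452.24345012 353.38581627]
 [352.18049823 274.8747157 ]
 [384.51813123 251.67066735]
 [318.5760438  298.98777881]
 [584.97985789 500.37582004]]
[[476.83098286 299.45770231]
 [490.93386099 440.80035596]
 [446.69134793 442.61395441]
 [535.19753083 438.98589024]]
[[369.90195093 270.32564465]]
```

View pics/c3t.png

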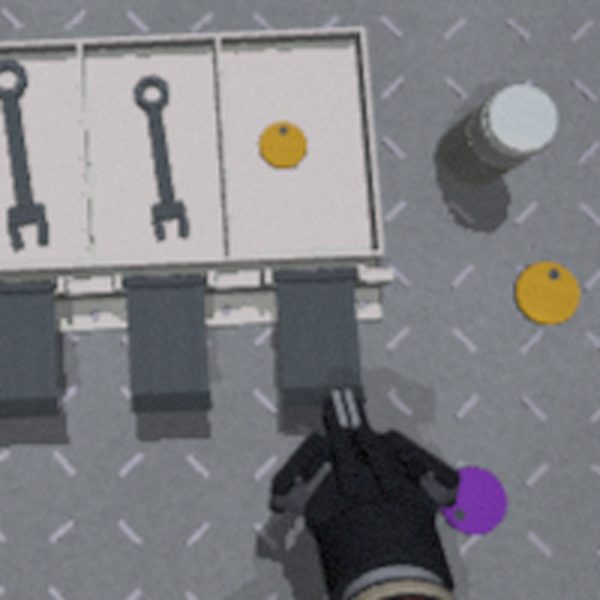

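View pics/w3.png

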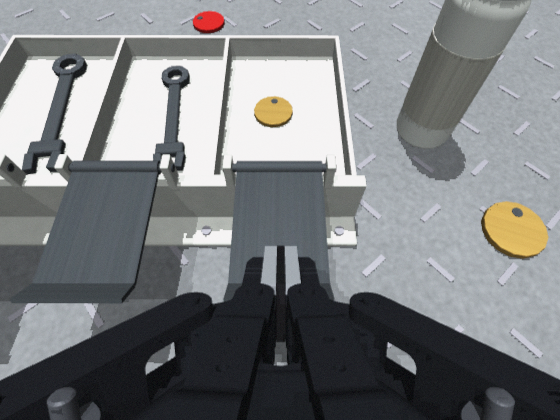

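The projected TCP does not match the tip seen in either view, so I triangulate the tip.

```bash
cat >> h.py <<'E'
def tri(pairs):
    A=[];b=[]
    for d,u,v in pairs:
        R=cv2.Rodrigues(np.array(d['rvec'],float))[0]; t=np.array(d['tvec'],float).ravel()
        r=R.T@np.linalg.inv(d['mtx'])@np.array([u,v,1.]); r/=np.linalg.norm(r); c=-R.T@t
        M=np.eye(3)-np.outer(r,r); A.append(M); b.append(M@c)
    A=np.vstack(A);b=np.hstack(b); x=np.linalg.lstsq(A,b,rcond=None)[0]
    return x,(A@x-b).reshape(-1,3)
E
python3 - <<'E'
from h import *
s=load('s3');t=load('t3');o=ctrl.get_obs()
x,r=tri([(s,60+337/3,120+224/3),(t,260+344/3,150+391/3)]); print(x,np.linalg.norm(r,axis=1)); v=x-o['tool_pos'];print('tip-TCP world',v,'in tool',Ro.from_rotvec(o['tool_rot']).inv().apply(v))
v=x-H; print('tip XYZ',v@tx,v@ty,v[2])
s=load('s0');t=load('t0')
for n,a,b in [('lipL corner',(243,155),(442,445)),('lipR corner',(185,199),(534,441))]:
    x,r=tri([(s,100+a[0]/2.8,150+a[1]/2.8),(t,220+b[0]/3.3,150+b[1]/3.3)]); print(n,x,np.linalg.norm(r,axis=1))
w=load('w2')
print(proj(w,[H-.098*tx+.013*zz+.03*ty,H-.098*tx+.013*zz-.03*ty,H])); print('w2 tcp', proj(w,[[.4644,-.1972,.0493]]))
w=load('w3')
print(proj(w,[o['tool_pos']]))
E
```

```text
[ 0.48396853 -0.19878614  0.13921265] [0.00071239 0.00071239]
tip-TCP world [-0.02287948 -0.00390064  0.03781728] in tool [ 0.01039831  0.00248424 -0.04306432]
tip XYZ -0.09297171326950285 -0.003755163505968217 0.06721265056902385
lipL corner [ 0.47387435 -0.16513852  0.07875243] [0.00238602 0.00238602]
lipR corner [ 0.47933076 -0.2256287   0.08011008] [0.00016193 0.00016193]
[[216.01475509 174.38512679]
 [342.16083459 174.28600454]
 [279.36450566  60.460595  ]]
w2 tcp [[280.95953026 233.82515756]]
[[280.94677985 234.32435839]]
```

```bash
python3 - <<'E'
from h import *
s=load('s3');t=load('t3');w=load('w3');o=ctrl.get_obs();R=Ro.from_rotvec(o['tool_rot']);p=o['tool_pos']
x,r=tri([(s,60+337/3,120+224/3),(t,260+344/3,150+391/3),(w,281,247)]); print(x,np.linalg.norm(r,axis=1),R.inv().apply(x-p))
for zz_ in (0,-.02,-.04,-.06):
  for xx in (-.011,0,.011):
    P=p+R.apply([xx,0,zz_]); print(zz_,xx,'s',((proj(s,P)-[60,120])*3).round(0),'t',((proj(t,P)-[260,150])*3).round(0),'w',proj(w,P).round(0))
W=cv2.Rodrigues(w['rvec'])[0]; c=-W.T@w['tvec'].ravel(); print('cam in tool',R.inv().apply(c-p),'axis',R.inv().apply(W[2]))
c=s['color'][160:220,110:210];cv2.imwrite('pics/z3.png',cv2.resize(c,None,fx=8,fy=8,interpolation=cv2.INTER_CUBIC))
E
```

```text
[ 0.48364135 -0.19788307  0.13888571] [0.00135684 0.00081103 0.00158357] [ 0.00997822  0.00156154 -0.04302391]
0 -0.011 s [[368. 280.]] t [[328. 373.]] w [[281. 253.]]
0 0 s [[374. 277.]] t [[329. 362.]] w [[281. 234.]]
0 0.011 s [[379. 274.]] t [[330. 350.]] w [[281. 215.]]
-0.02 -0.011 s [[351. 257.]] t [[333. 391.]] w [[281. 269.]]
-0.02 0 s [[356. 253.]] t [[334. 380.]] w [[281. 248.]]
-0.02 0.011 s [[362. 250.]] t [[335. 369.]] w [[281. 227.]]
-0.04 -0.011 s [[333. 233.]] t [[338. 411.]] w [[281. 289.]]
-0.04 0 s [[339. 229.]] t [[339. 399.]] w [[281. 266.]]
-0.04 0.011 s [[344. 226.]] t [[341. 388.]] w [[281. 242.]]
-0.06 -0.011 s [[316. 208.]] t [[344. 431.]] w [[281. 314.]]
-0.06 0 s [[321. 205.]] t [[345. 419.]] w [[281. 288.]]
-0.06 0.011 s [[326. 201.]] t [[346. 408.]] w [[281. 261.]]
cam in tool [ 0.06554379 -0.00018553 -0.18167289] axis [-2.60353998e-01 -8.11868239e-04  9.65512888e-01]
```

View pics/z3.png

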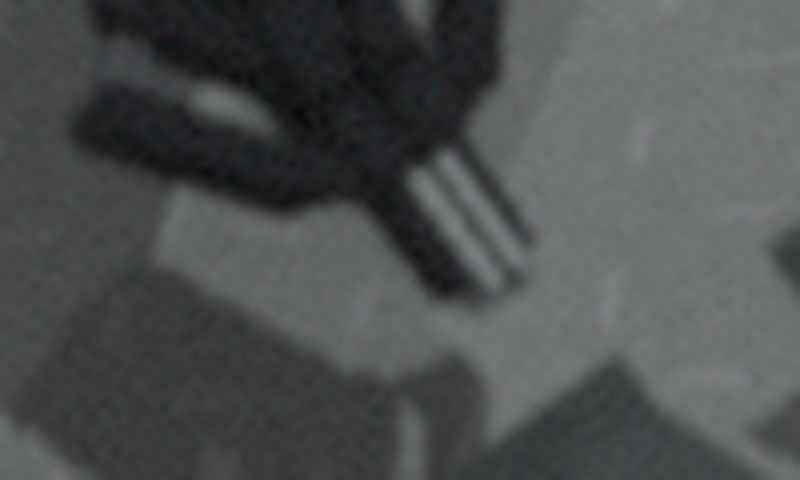

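All three views agree, residuals under 2 mm: the visible fingertip is about 42 mm short of the reported TCP along the finger. The tip therefore passed above the lip without touching it, and the flag is unmoved. I'll back out, reach 42 mm further, and correct for that offset.

>>> apply_moves:
  rows:
    - [-1.5, 0, 0, 0, 0, 0]
    - [-3.5, 0, 0.2, 0, 0, 0]
    - [-5.5, 0, 0.4, 0, 0, 0]
    - [-7, 0, 0.6, 0, 0, 0]
    - [-7, 0, 1.5, 0, 0, 0]
    - [-7, 0, 2.5, 0, 0, 0]
    - [-7, 0, 3.5, 0, 0, 0]
    - [-7, 0, 4.8, 0, 0, 0]
    - [-7, 0, 4.8, 0, 0, 0]

```text
t: 5.4
tool_pos: [0.4909, -0.1949, 0.0164]
tool_rot: [-2.879, -0.093, -1.188]
contact_force: [0.3, -0.4, -1.0]
opening: -0.0002
```

```bash
python3 - <<'E'
from h import *
where(); print(ctrl.get_obs()['q']); s=snap('scene','s4')
cv2.imwrite('pics/c4.png',cv2.resize(s['color'][120:320,60:320],None,fx=3,fy=3,interpolation=cv2.INTER_CUBIC));
E
```

```text
t 5.4 XYZ mm [-85.8  -0.4 -55.6] z-axis [ 0.704  0.047 -0.709] F [ 0.29 -0.37 -1.02] open -0.00022724764353540807
[-0.88751909 -0.33702425  2.45274213  0.96963926  0.77204435 -0.01983205]
```

View pics/c4.png

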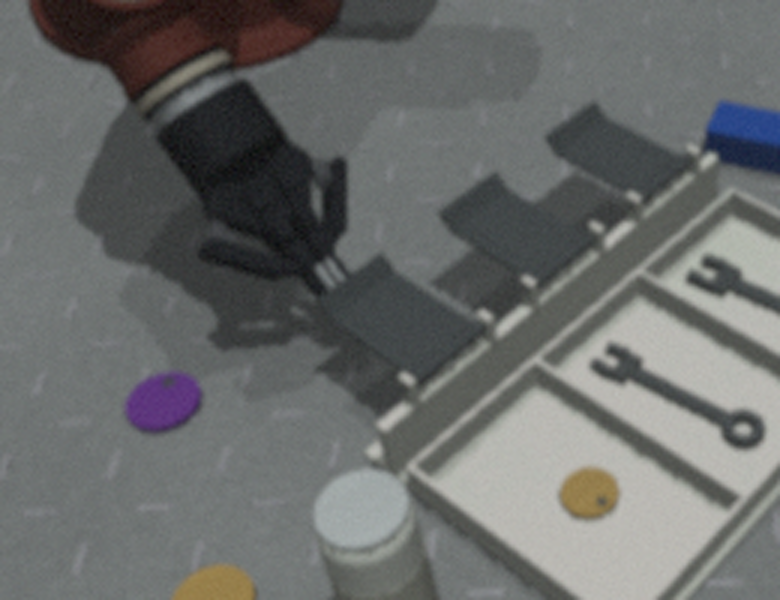

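The fingertip now goes under the lip of the right flag, at crop (330,280). I start the gentle lift.

>>> apply_moves:
  rows:
    - [0.6, 0, 0.5, 0, 0, 0]
    - [1.1, 0, 1, 0, 0, 0]
    - [1.6, 0, 1.4, 0, 0, 0]
    - [2.1, 0, 1.7, 0, 0, 0]
    - [2.5, 0, 1.7, 0, 0, 0]
    - [2.9, 0, 1.6, 0, 0, 0]
    - [3.2, 0, 1.4, 0, 0, 0]
    - [3.5, 0, 1.2, 0, 0, 0]
    - [3.8, 0, 1, 0, 0, 0]
    - [4.1, 0, 0.7, 0, 0, 0]
    - [4.4, 0, 0.5, 0, 0, 0]
    - [4.7, 0, 0.3, 0, 0, 0]

```text
t: 6.65
tool_pos: [0.5264, -0.1931, 0.0486]
tool_rot: [-2.879, -0.093, -1.19]
contact_force: [0.2, -0.5, -0.4]
opening: -0.0001
```

```bash
python3 - <<'E'
from h import *
where(); print(ctrl.get_obs()['q']); s=snap('scene','s5')
cv2.imwrite('pics/c5.png',cv2.resize(s['color'][120:320,60:320],None,fx=3,fy=3,interpolation=cv2.INTER_CUBIC));
E
```

```text
t 6.65 XYZ mm [-50.2  -0.9 -23.4] z-axis [ 0.705  0.046 -0.708] F [ 0.25 -0.48 -0.36] open -7.939699808998181e-05
[-0.80685076 -0.32871599  2.3806732   0.91313384  0.75162981  0.11335037]
```

View pics/c5.png

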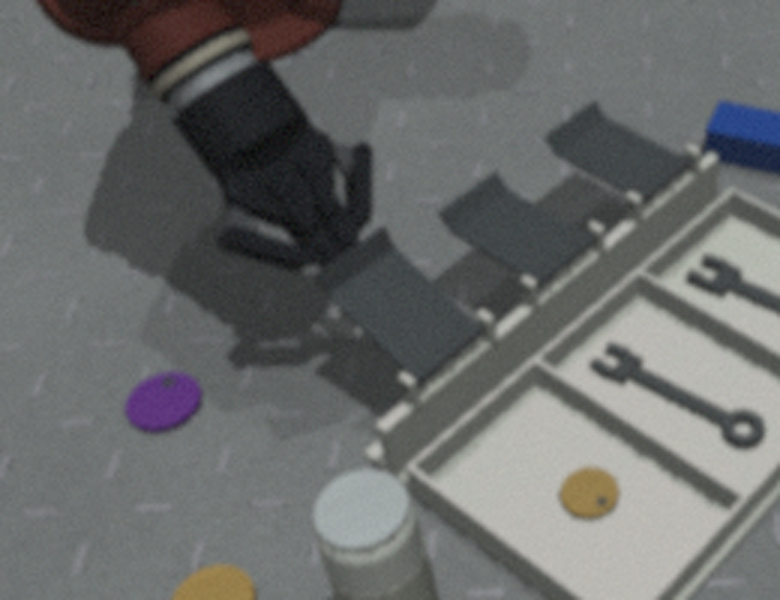

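>>> apply_moves:
  rows:
    - [0.4, 0, -0.2, 0, 0, 0]
    - [0.8, 0, -0.4, 0, 0, 0]
    - [1.2, 0, -0.5, 0, 0, 0]
    - [1.6, 0, -0.7, 0, 0, 0]
    - [2, 0, -0.8, 0, 0, 0]
    - [2.4, 0, -0.9, 0, 0, 0]
    - [2.8, 0, -1, 0, 0, 0]
    - [3.2, 0, -1.1, 0, 0, 0]
    - [3.6, 0, -1.1, 0, 0, 0]
    - [4, 0, -1.1, 0, 0, 0]
    - [4.4, 0, -1.1, 0, 0, 0]
    - [4.8, 0, -1.1, 0, 0, 0]
    - [5.2, 0, -1, 0, 0, 0]
    - [5.6, 0, -1, 0, 0, 0]
    - [6, 0, -0.9, 0, 0, 0]

```text
t: 8.2
tool_pos: [0.5631, -0.191, 0.0983]
tool_rot: [-2.879, -0.094, -1.191]
contact_force: [-0.4, -0.8, -0.8]
opening: 0.0
```

```bash
python3 - <<'E'
from h import *
where(); print(ctrl.get_obs()['q']); s=snap('scene','s6')
cv2.imwrite('pics/c6.png',cv2.resize(s['color'][120:320,60:320],None,fx=3,fy=3,interpolation=cv2.INTER_CUBIC));
E
```

```text
t 8.2 XYZ mm [-13.5  -1.1  26.3] z-axis [ 0.705  0.045 -0.708] F [-0.39 -0.84 -0.82] open 1.7936387602246186e-05
[-0.73448851 -0.33823325  2.29125172  0.8197156   0.76507445  0.28373346]
```

View pics/c6.png

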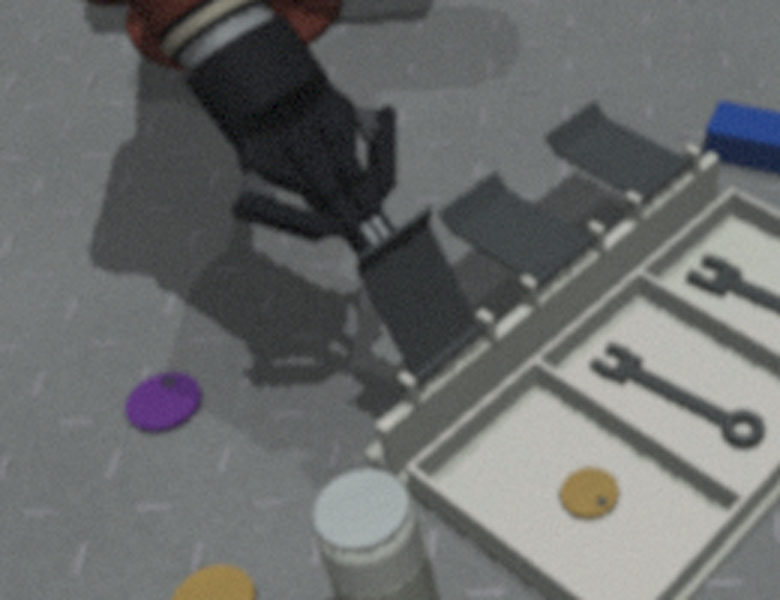

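>>> apply_moves:
  rows:
    - [0.4, 0, 0.1, 0, 0, 0]
    - [0.8, 0, 0.3, 0, 0, 0]
    - [1.2, 0, 0.4, 0, 0, 0]
    - [1.6, 0, 0.6, 0, 0, 0]
    - [2, 0, 0.8, 0, 0, 0]
    - [2.3, 0, 1, 0, 0, 0]
    - [2.6, 0, 1.3, 0, 0, 0]
    - [2.9, 0, 1.5, 0, 0, 0]
    - [3.2, 0, 1.8, 0, 0, 0]
    - [3.5, 0, 2.1, 0, 0, 0]
    - [3.8, 0, 2.5, 0, 0, 0]
    - [4.1, 0, 2.8, 0, 0, 0]

```text
t: 9.45
tool_pos: [0.6127, -0.1879, 0.108]
tool_rot: [-2.879, -0.094, -1.193]
contact_force: [0.2, 0.6, -0.4]
opening: -0.0001
```

```bash
python3 - <<'E'
from h import *
where(); print(ctrl.get_obs()['q']); s=snap('scene','s7')
cv2.imwrite('pics/c7.png',cv2.resize(s['color'][120:320,60:320],None,fx=3,fy=3,interpolation=cv2.INTER_CUBIC));
E
```

```text
t 9.45 XYZ mm [36.2 -1.3 36. ] z-axis [ 0.706  0.045 -0.707] F [ 0.24  0.58 -0.41] open -0.000111049025805806
[-0.6515301  -0.23006464  2.18942971  0.79817597  0.70471087  0.35502049]
```

View pics/c7.png

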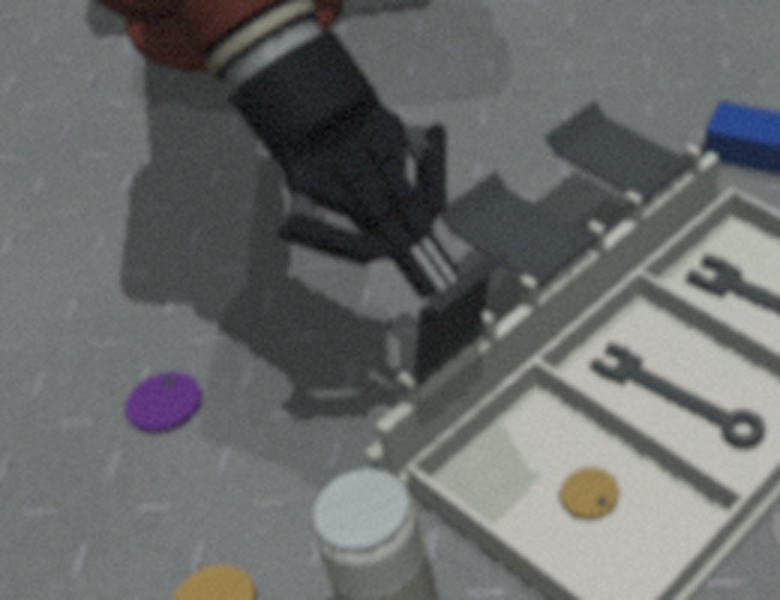

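The flag is near upright, with its lip at crop (420–485, 262–300). I push a little further over, then look.

>>> apply_moves:
  rows:
    - [0.3, 0, 0.3, 0, 0, 0]
    - [0.5, 0, 0.6, 0, 0, 0]
    - [0.7, 0, 1, 0, 0, 0]
    - [0.9, 0, 1.4, 0, 0, 0]
    - [1.1, 0, 1.8, 0, 0, 0]
    - [1.3, 0, 2.2, 0, 0, 0]
    - [1.3, 0, 2.2, 0, 0, 0]

```text
t: 10.2
tool_pos: [0.6381, -0.1861, 0.1016]
tool_rot: [-2.879, -0.095, -1.192]
contact_force: [0.2, -0.0, 0.7]
opening: 0.0001
```

```bash
python3 - <<'E'
from h import *
where(); s=snap('scene','s8')
cv2.imwrite('pics/c8.png',cv2.resize(s['color'][120:320,60:320],None,fx=3,fy=3,interpolation=cv2.INTER_CUBIC));
E
```

```text
t 10.2 XYZ mm [61.6 -1.2 29.6] z-axis [ 0.706  0.046 -0.707] F [ 0.17 -0.03  0.7 ] open 0.0001001159258156021
```

View pics/c8.png

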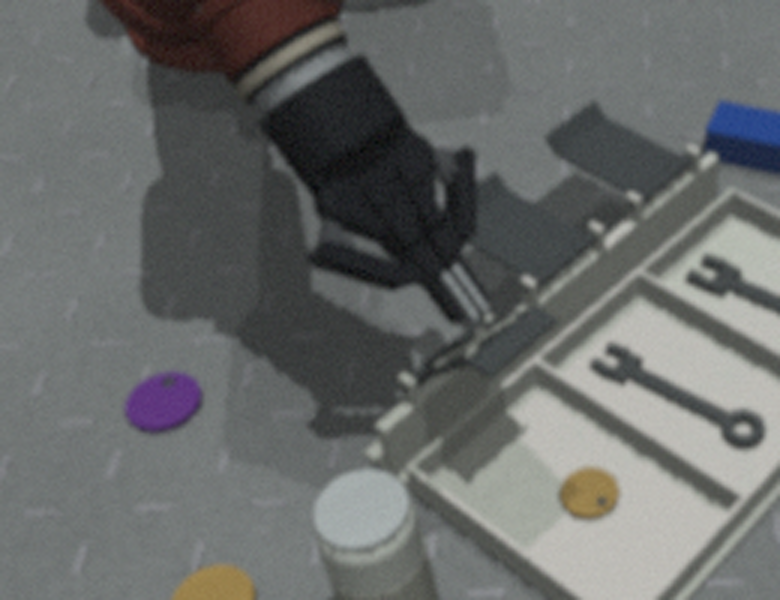

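The flag is clearly past upright and sinking away from the finger, with its lip at crop (510,340). I retreat and let it settle.

>>> apply_moves:
  rows:
    - [0, 0, -1, 0, 0, 0]
    - [0, 0, -2.5, 0, 0, 0]
    - [0, 0, -4, 0, 0, 0]
    - [0, 0, -6, 0, 0, 0]
    - [0, 0, -8, 0, 0, 0]
    - [0, 0, -10, 0, 0, 0]
    - [0, 0, -12, 0, 0, 0]
    - [0, 0, -12, 0, 0, 0]
    - [0, 0, -12, 0, 0, 0]
    - [0, 0, -12, 0, 0, 0]
    - [0, 0, -12, 0, 0, 0]
    - [0, 0, -12, 0, 0, 0]
    - [0, 0, -12, 0, 0, 0]
    - [0, 0, -12, 0, 0, 0]
    - [0, 0, -12, 0, 0, 0]
    - [0, 0, -12, 0, 0, 0]
    - [0, 0, -12, 0, 0, 0]
    - [0, 0, -12, 0, 0, 0]
    - [0, 0, -12, 0, 0, 0]
    - [0, 0, -12, 0, 0, 0]

```text
t: 12.25
tool_pos: [0.5532, -0.1917, 0.1865]
tool_rot: [-2.879, -0.094, -1.192]
contact_force: [0.1, 0.2, 1.1]
opening: -0.0003
```

>>> apply_moves:
  rows:
    - [0, 0, 0, 0, 0, 0]
    - [0, 0, 0, 0, 0, 0]
    - [0, 0, 0, 0, 0, 0]
    - [0, 0, 0, 0, 0, 0]
    - [0, 0, 0, 0, 0, 0]
    - [0, 0, 0, 0, 0, 0]
    - [0, 0, 0, 0, 0, 0]
    - [0, 0, 0, 0, 0, 0]
    - [0, 0, 0, 0, 0, 0]
    - [0, 0, 0, 0, 0, 0]

```text
t: 13.25
tool_pos: [0.5532, -0.1917, 0.1866]
tool_rot: [-2.879, -0.095, -1.193]
contact_force: [0.2, -0.8, 0.9]
opening: -0.0001
```

```bash
python3 - <<'E'
from h import *
where(); s=snap('scene','s9');t=snap('top','t9')
a=cv2.resize(s['color'][130:340,90:380],(400,290),interpolation=cv2.INTER_CUBIC);b=cv2.resize(t['color'][150:295,220:420],(400,290),interpolation=cv2.INTER_CUBIC)
cv2.imwrite('pics/c9.png',np.hstack([a,b]))
t0=load('t0')
for f in (t0,t):
    h=cv2.cvtColor(f['color'],cv2.COLOR_BGR2HSV); m=cv2.inRange(h,(12,120,80),(28,255,255));n,l,st,ce=cv2.connectedComponentsWithStats(m)
    print([(ce[i].round(1),st[i,4]) for i in range(1,n) if 50<st[i,4]<2000])
E
```

```text
t 13.25 XYZ mm [-23.4  -1.2 114.6] z-axis [ 0.706  0.046 -0.707] F [ 0.23 -0.77  0.85] open -5.021915217466416e-05
[(array([354. , 198.2]), np.int32(175)), (array([441.9, 247.5]), np.int32(337))]
[(array([353.8, 196.6]), np.int32(133)), (array([442. , 247.5]), np.int32(337))]
```

View pics/c9.png

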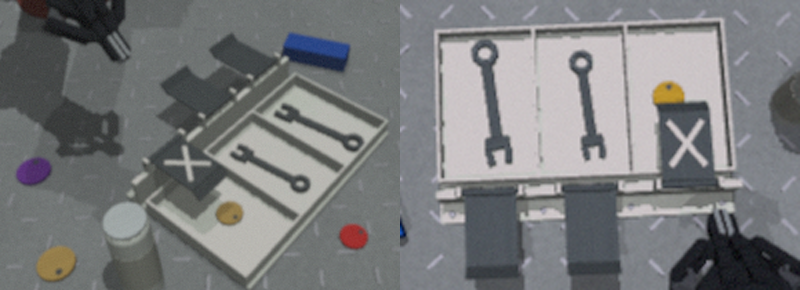

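```bash
python3 - <<'E'
from h import *
s=load('s9');t=load('t9')
for P in (H+.098*tx-.013*zz,):
    for e in(.03,-.03):
        print('top crop',(proj(t,P+e*ty)-[220,150])*2+[400,0],'scene crop',(proj(s,P+e*ty)-[90,130])*[400/290,290/210])
s2=ctrl.get_image('scene')['color']; d=cv2.absdiff(s2,s['color']).max(2);print('motion px',(cv2.GaussianBlur(d,(5,5),0)>25).sum())
cv2.imwrite('pics/c10.png',cv2.resize(s['color'][220:300,180:280],None,fx=6,fy=6,interpolation=cv2.INTER_CUBIC))
print((proj(s,[H+.098*tx-.013*zz+e*ty for e in(.03,-.03)])-[180,220])*6)
E
```

```text
top crop [[655.75396979 102.04075054]] scene crop [[230.85419519 175.06141242]]
top crop [[706.16621285  99.89925664]] scene crop [[201.85397919 201.94745556]]
motion px 0
[[464.21574906 220.61165396]
 [338.06480948 337.42687586]]
```

View pics/c10.png

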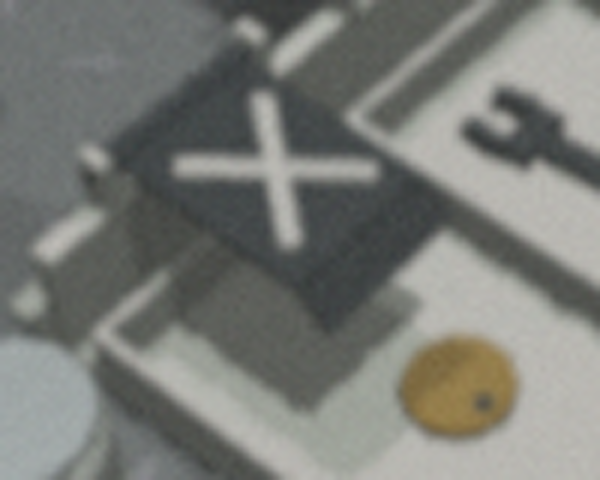

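The lip corners match the predicted fully-down position within about 2 image pixels, nothing is moving, and the arm is clear. I hand it in.

```bash
python3 -c "
from station import ctrl
print(ctrl.finish_job())"
```

```text
the job is handed in; nothing more can be done
None
```

I flipped the right bay's flag over its hinge. It lies down on the far side with its cross showing, and I handed the job in at about 13 s of the 35 s. The right bay holds the small brass check; the larger brass disc on the bench and the purple and red ones were not touched.

- **Flag position:** its lip corners matched the predicted fully-down position within about 2 pixels in the top and scene views, and two pictures in a row showed no motion.
- **Other things:** the other two flags, the wrenches and the check look unmoved in the last pictures. I did not measure them, beyond seeing that the uncovered part of the check is where it was. I also did not measure the spray can or the oilstone; the arm did not go near them.
- **Force:** the wrist force read about 1.5 N or less at the end of every move.
- **First attempt missed:** the first lift passed above the lip without touching it. Three camera views put the visible fingertip about 42 mm short of the reported TCP, which disagrees with the description. I corrected for that offset, and the second lift worked.

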